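# Put the mixed-up furniture feet back in their own trays

## Robot

A 6-joint arm with a two-finger parallel gripper is mounted at the origin on the work surface. World frame = base frame: x ahead of the robot, y to its left, z up, the work surface at z = 0. Lengths are in mm, angles in rad, forces in N, time in s.
With the tool pointing down it reaches from about 350 to 975 mm from the base axis. Payload 17.4 kg.
Tool frame: the origin (TCP) lies at the very end of the fingers, on their centre line; the grasp point (between the pads) lies 19 mm behind it; z points along the fingers, y is the direction in which the jaws open and shut (so a half turn about z gives the same grasp; the last joint's range is limited). The gripper opens to 85 mm and grips with 20 to 120 N. Pads are 22 mm wide; open, the fingers measure 114 mm over their backs; the gripper's body (76 mm by 85 mm) begins 54 mm behind the grasp point. The pads swing forward as they close: fully open they stand 13 mm farther back than shut.
Start: joints at [1.302, 0.116, 1.442, -0, 1.584, -0.038], TCP at [154.418, 657.105, 231.303] pointing down, gripper open.
Joint ranges: [-2.83, 2.83], [-0.83, 2.19], [0.07, 2.5], [-1.14, 4.28], [0.01, 3], [-2.97, 2.97]. Speed limits (rad/s): [1.89, 1.89, 2.22, 3.14, 3.14, 3.14].

## Interface

Orientations are given as a 3x3 rotation matrix whose columns are the frame's x, y, z axes.
In Python, from workcell import state, vision, r, spotter gives the robot as it stands.
- The arm moves only by the shell command python3 -m inch 'ROWS' [FORCE]. ROWS is JSON, a list of rows, each a list of 3 entries, a list of its own where there are three numbers: the finger opening in mm, from 0 to 85.4, then the shift along the tool's x, y, z in mm, then the turn about the tool's z in rad. In form: [[hand, [x, y, z], yaw], ...]. A call has 1 to 8 rows; each row shifts and turns the commanded pose from where the row before left it, along the tool's axes as they then stand; what a row does not reach is not made up. A row lasts 1/12 s, in which the tool goes at most 41.7 mm and 7.16 degrees, less where a joint would pass 70% of its speed; a pose out of reach is approached as far as the arm can. A call is refused whole if a number of a shift passes 41.7 or a number of a turn 0.125, either way. A call with a gripper value outside its range is refused whole. The fingers move at their own pace and stop on an object; FORCE is the grip in N (left out, the last holds). Time passes only in rows, so rows that do not move let the fingers close. It gives the time, the measured TCP pose, the force and the opening at its end, in the units of the state.
- state(): the state, without advancing time (a new reading comes with each control period).
- vision.grab_frame(name): name is "scene" or "top" or "wrist"; returns a dict with "frame" (480x640x3 uint8, red, green, blue), "camera_matrix" (3x3 intrinsics, pixels), "k1" (the pictures are not rectified: a ray, as slopes to the right and down, at radius r is drawn at 1 + k1 r^2 times it, then the intrinsics apply), "rvec" (rotation vector, rad) and "tvec" (3), from world to camera coordinates, as OpenCV has them. Camera axes: x right, y down, z forward; pixel columns grow to the right and rows downward; lengths in mm; the calibration is good to about 2 mm. A picture is of the moment at which its call begins. There is no depth.
- r.close_job(): hands the job in, once; it reports no verdict.
Trained networks look in a picture, given as the dict that the camera call returned (one of the last four; its "shot" number tells which), for a name from the list of things; names that differ only in an ending like _2 or _b are one class to them, and where a whole thing is asked for, a point or a joint stands for the part that bears it (a point fixed in the world has none). Each returns a list of dicts, best first, with "score" (0 to 1); they miss things now and then, are a little off and sometimes report something else, mostly with a low value. They report only what shows in the picture. A call takes as long as a camera call. They do not tell look-alikes from the thing itself.
- spotter.outline_of(label, picture): "region" (480x640 bool, what is visible of it) and "bbox" ([left, top, right, bottom] in pixels, round what is visible of it).
The state is a dict: "t": time; "qpos": joint angles; "qd": joint speeds; "effort": joint torques, N m; "tool_pos": TCP position; "tcp_rot": TCP orientation; "contact_force": force on the tool from outside, world axes, zero at the start; "torque": the same for the moment, N m; "gripper_width": finger opening in mm.
Only numpy, scipy, OpenCV 4.12 (cv2) and the standard library are available. Lean on these libraries where they do the work, as an engineer would, in place of code of your own. Each camera call takes 0.05 s, during which the arm holds its last target.

## Task

Three wooden furniture feet stand in one another's trays; the small flat sample on the front ledge of a tray (round, square or oblong) shows which foot belongs there. Using the empty tray without a sample as the free spot to park one foot on the way, stand every foot upright in the middle of its own tray and let go. Leave the wax jar, the tape measure and the sanding block where they are.

Things in the scene. Friction and masses are not known exactly. Their poses are not given: they have to be found in the camera images.
- round_center (a point): Loose furniture foot of pale wood, about 0.1 kg: round and turned, 54 mm across between 16 and 46 mm up, narrower below and above, 60 mm high. This point: its centre, half-way up (30 mm over its underside). z: its upright axis.
- square_center (a point): Loose furniture foot of pale wood, about 0.1 kg: a 44 mm square block on a 36 mm square, 10 mm high plinth, 60 mm high in all. This point: its centre, half-way up (30 mm over its underside). x, y: across its flat sides; z: its upright axis.
- oblong_center (a point): Loose furniture foot of pale wood, about 0.1 kg: an oblong block 28 mm (x) by 78 mm (y), 56 mm high, on a plinth 10 mm high and 4 mm shorter at each end. This point: its centre, half-way up (28 mm over its underside). z: its upright axis. Grip it across x.
- tray_round: Fixed shallow wooden tray with a square well, 88 mm inside (x and y), floor 5 mm above the bench, rim 10 mm above the bench and 6 mm thick (outside 100 mm). Origin: under the well's centre, at bench height. Towards its -x side (about the robot's side) a flat ledge 44 mm deep, 5 mm high, carries a round flat wooden sample 38 mm across: the tray of the round foot.
- tray_square: Fixed shallow wooden tray with a square well, 88 mm inside (x and y), floor 5 mm above the bench, rim 10 mm above the bench and 6 mm thick (outside 100 mm). Origin: under the well's centre, at bench height. Towards its -x side (about the robot's side) a flat ledge 44 mm deep, 5 mm high, carries a square flat wooden sample 36 mm wide: the tray of the square foot.
- tray_oblong: Fixed shallow wooden tray with a square well, 88 mm inside (x and y), floor 5 mm above the bench, rim 10 mm above the bench and 6 mm thick (outside 100 mm). Origin: under the well's centre, at bench height. Towards its -x side (about the robot's side) a flat ledge 44 mm deep, 5 mm high, carries an oblong flat wooden sample 20 x 80 mm: the tray of the oblong foot.
- tray_spare: Fixed shallow wooden tray with a square well, 88 mm inside (x and y), floor 5 mm above the bench, rim 10 mm above the bench and 6 mm thick (outside 100 mm). Origin: under the well's centre, at bench height. Towards its -x side (about the robot's side) a flat ledge 44 mm deep, 5 mm high, is bare: the spare tray, empty at the start and at the end.
- wax_jar: Amber glass jar with a steel lid, 64 mm across, 65 mm high, standing loose beside the trays; to be left alone. Origin: centre of its underside.
- tape_measure: Grey tape measure, 66 x 62 x 34 mm, loose; to be left alone. Origin: centre of its underside.
- sanding_block: Cork sanding block, 58 x 100 x 34 mm, loose, on the robot's side of the trays; to be left alone. Origin: centre of its underside.
Not all that is in view belongs to the job. Leave any blue look-alike of the part that bears round_center alone.

How it is judged (in metres and radians):
On the way:
1. one of the feet has been set down upright in the spare tray and let go (((horizontal distance between round_center and tray_spare below 0.025 m and height (world z) of round_center below 0.041 m and angle between round_center's own z axis and vertical below 0.15 rad and linear speed of foot_round below 0.02 m/s and contact force between foot_round and the fingers below 0.1 N) or (horizontal distance between square_center and tray_spare below 0.025 m and height (world z) of square_center below 0.041 m and angle between square_center's own z axis and vertical below 0.15 rad and linear speed of foot_square below 0.02 m/s and contact force between foot_square and the fingers below 0.1 N) or (horizontal distance between oblong_center and tray_spare below 0.025 m and height (world z) of oblong_center below 0.039 m and angle between oblong_center's own z axis and vertical below 0.15 rad and linear speed of foot_oblong below 0.02 m/s and contact force between foot_oblong and the fingers below 0.1 N))), for 0.2 s.
At the end, for the whole second after the job is handed in: Each of the round, square and oblong feet stands upright (within 0.15 rad) on the floor of the tray with its own sample, its centre within 15 mm of the middle of the well, at rest and released (horizontal distance between round_center and tray_round below 0.015 m and height (world z) of each of round_center, square_center below 0.041 m and angle between each of round_center, square_center, oblong_center's own z axis and vertical below 0.15 rad and linear speed of each of foot_round, foot_square, foot_oblong below 0.02 m/s and contact force between each of foot_round, foot_square, foot_oblong and the fingers below 0.1 N and horizontal distance between square_center and tray_square below 0.015 m and horizontal distance between oblong_center and tray_oblong below 0.015 m and height (world z) of oblong_center below 0.039 m); the robot touches nothing.
It fails at once if the wax jar is shifted by more than 20 mm (distance of wax_jar from where it was at the start of the episode above 0.02 m).
It fails at once if the tape measure is shifted by more than 20 mm (distance of tape_measure from where it was at the start of the episode above 0.02 m).
It fails at once if the sanding block is shifted by more than 20 mm (distance of sanding_block from where it was at the start of the episode above 0.02 m).
It also fails if it takes over 125 s, if anything falls off the work surface, if the arm or the gripper's body presses on something with over 40 N, if the wrist force passes 120 N, or if a joint passes its speed limit or range.

## Working session

There is one attempt and no reset: what is moved stays moved. The work goes in short steps, Python scripts to look and compute and a shell command to move; the robot and the scene stay as the last step left them, time stands still between calls to the robot, and variables do not carry over. Pictures are saved under pics/ and viewed, and the job is handed in when it is done.

```bash
ls; mkdir -p pics; python3 - <<'E'
from workcell import state, vision, r, spotter
import cv2
s=state(); print(s)
for n in ["scene","top","wrist"]:
    p=vision.grab_frame(n); cv2.imwrite(f"pics/{n}0.png",p["frame"][:,:,::-1]); print(n,p["camera_matrix"],p["k1"],p["rvec"],p["tvec"])
E
```

```text
pics
{'t': 0.0, 'qpos': array([ 1.30218039e+00,  1.16486213e-01,  1.44226322e+00,  2.28925310e-05,
        1.58398201e+00, -3.77868891e-02]), 'qd': array([ 1.80780090e-03,  5.84036299e-05, -1.80490784e-04, -5.07018690e-04,
        7.55087953e-04, -5.51865028e-04]), 'effort': array([-3.23679131e-03, -7.31997943e+01, -6.32488775e+01, -2.77760964e-04,
        6.27818779e-03, -1.38140899e-05]), 'tool_pos': array([154.3742903 , 656.92058834, 230.56328614]), 'tcp_rot': array([[-9.73477111e-01,  2.28784199e-01, -3.24301384e-04],
       [ 2.28784419e-01,  9.73476501e-01, -1.09187681e-03],
       [ 6.58956161e-05, -1.13711218e-03, -9.99999351e-01]]), 'contact_force': array([-0.63342184,  0.26894661, -0.08925284]), 'torque': array([-0.08302187,  0.04883868, -0.01649379]), 'gripper_width': 85.04541077150174}
scene [[477.34370814   0.         321.40577227]
 [  0.         477.34370814 244.24502083]
 [  0.           0.           1.        ]] -0.11530436855171798 [ 2.20422398  1.1404009  -0.43322089] [-295.74605243 -296.27170315 1237.16563294]
top [[521.68490203   0.         313.33193234]
 [  0.         521.68490203 241.03305363]
 [  0.           0.           1.        ]] -0.15751317057402228 [ 2.14161998 -2.05029551  0.24176518] [ -19.75188757  560.46086525 1150.7323099 ]
wrist [[404.31865233   0.         307.87545721]
 [  0.         404.31865233 243.99098014]
 [  0.           0.           1.        ]] -0.0767359166734618 [-2.29151049 -1.81767356 -0.23840037] [-673.59654152  -35.53421996  379.38096827]
```

View pics/scene0.png

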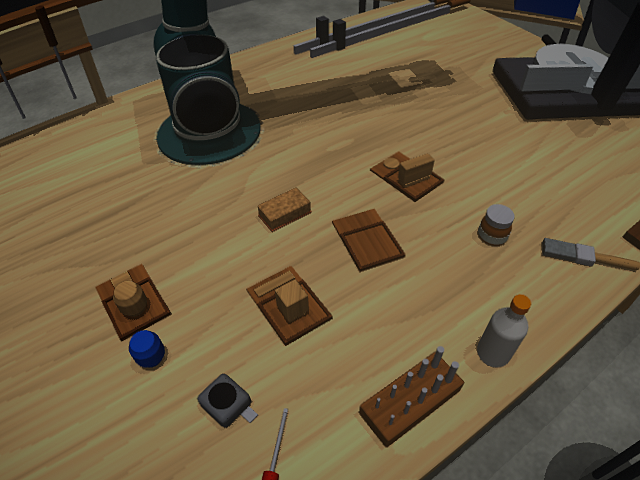

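View pics/top0.png

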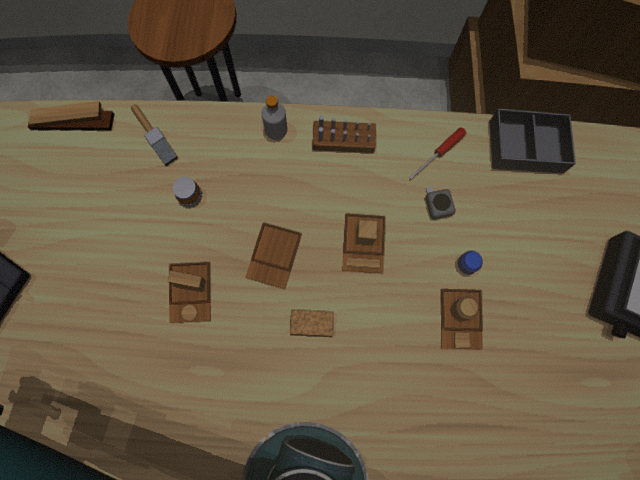

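View pics/wrist0.png

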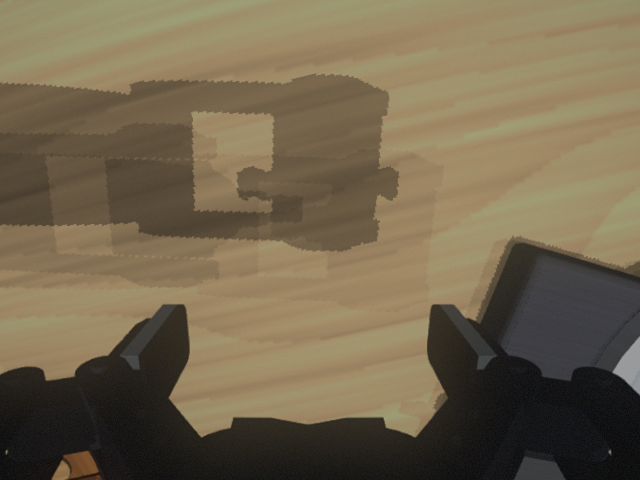

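```bash
cat > look.py <<'E'
from workcell import state, vision, r, spotter
import cv2, numpy as np
def proj(p,P):
    R=cv2.Rodrigues(np.array(p["rvec"],float))[0]; c=np.atleast_2d(P)@R.T+np.array(p["tvec"],float).ravel()
    a=c[:,:2]/c[:,2:]; r2=(a**2).sum(1,keepdims=True); a=a*(1+p["k1"]*r2); K=p["camera_matrix"]
    return a*[K[0,0],K[1,1]]+[K[0,2],K[1,2]]
def unproj(p,uv,z):
    K=p["camera_matrix"]; d=(np.atleast_2d(uv).astype(float)-[K[0,2],K[1,2]])/[K[0,0],K[1,1]]; a=d.copy()
    for _ in range(20): a=d/(1+p["k1"]*(a**2).sum(1,keepdims=True))
    R=cv2.Rodrigues(np.array(p["rvec"],float))[0]; t=np.array(p["tvec"],float).ravel()
    o=-R.T@t; v=np.c_[a,np.ones(len(a))]@R
    return (o+v*((z-o[2])/v[:,2])[:,None])
E
python3 - <<'E'
from look import *
names=["round_center","square_center","oblong_center","tray_round","tray_square","tray_oblong","tray_spare","wax_jar","tape_measure","sanding_block"]
h=dict(round_center=46,square_center=60,oblong_center=66,wax_jar=65,tape_measure=34,sanding_block=34)
for cam in ["top","scene"]:
    p=vision.grab_frame(cam)
    d={k:p[k] for k in ["camera_matrix","k1","rvec","tvec","frame"]}
    for n in names:
        o=spotter.outline_of(n,p)
        for i,e in enumerate(o[:3]):
            ys,xs=np.nonzero(e["region"]); c=(xs.mean(),ys.mean())
            print(cam,n,round(e["score"],2),np.round(e["bbox"]),len(xs),np.round(unproj(p,c,h.get(n,10)/2)[0]))
            d[f"{n}_{i}"]=e["region"]
    np.savez_compressed(f"obs_{cam}.npz",**d)
E
```

```text
top round_center 0.95 [456. 249. 485. 273.] 445 [ 536. -377.   23.]
top round_center 0.77 [456. 294. 478. 318.] 456 [ 422. -366.   23.]
top round_center 0.3 [438. 288. 480. 349.] 1910 [ 391. -350.   23.]
top square_center 0.67 [360. 220. 378. 245.] 403 [ 598. -123.   30.]
top oblong_center 0.86 [172. 267. 206. 290.] 563 [460. 303.  33.]
top tray_round 0.96 [170. 262. 213. 322.] 1931 [429. 297.   5.]
top tray_square 0.77 [439. 288. 480. 350.] 1965 [ 391. -356.    5.]
top tray_oblong 0.82 [340. 212. 386. 274.] 1951 [ 569. -117.    5.]
top wax_jar 0.81 [175. 177. 201. 208.] 694 [682. 323.  32.]
top tape_measure 0.85 [424. 187. 456. 220.] 759 [ 683. -306.   17.]
top sanding_block 0.8 [288. 309. 334. 337.] 1146 [376.   2.  17.]
scene round_center 0.96 [126. 331. 165. 364.] 1021 [ 526. -375.   23.]
scene round_center 0.89 [116. 282. 147. 317.] 855 [ 408. -361.   23.]
scene square_center 0.85 [275. 279. 310. 322.] 986 [ 590. -118.   30.]
scene oblong_center 0.7 [401. 154. 432. 186.] 842 [455. 302.  33.]
scene tray_round 0.6 [373. 151. 447. 202.] 1306 [440. 291.   5.]
scene tray_square 0.81 [ 97. 264. 166. 340.] 2329 [ 406. -359.    5.]
scene tray_spare 0.81 [338. 211. 405. 272.] 2671 [541.  98.   5.]
scene tray_spare 0.35 [372. 150. 446. 201.] 1266 [440. 290.   5.]
scene wax_jar 0.59 [478. 204. 514. 248.] 1082 [680. 323.  32.]
scene tape_measure 0.55 [196. 376. 257. 425.] 1766 [ 684. -305.   17.]
scene tape_measure 0.51 [477. 203. 514. 247.] 1163 [673. 337.  17.]
scene sanding_block 0.57 [258. 188. 311. 232.] 1340 [375.   0.  17.]
```

```bash
python3 - <<'E'
import cv2,numpy as np
a=cv2.imread("pics/top0.png")[180:370,150:500]
cv2.imwrite("pics/topcrop.png",np.clip(cv2.resize(a,None,fx=2.2,fy=2.2,interpolation=cv2.INTER_CUBIC).astype(float)*1.7,0,255))
E
```

```text
[ WARN:0@0.125] global loadsave.cpp:1063 imwrite_ Unsupported depth image for selected encoder is fallbacked to CV_8U.
```

View pics/topcrop.png

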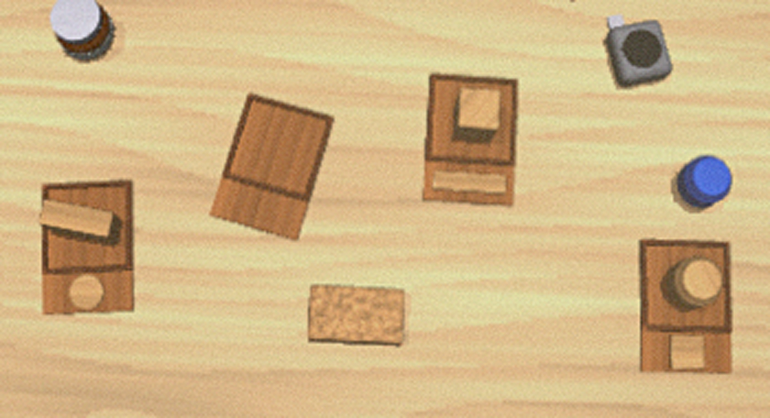

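```bash
cat > fit.py <<'E'
from look import *
from scipy.optimize import minimize
def hullmask(p,parts,shape=(480,640),S=4,off=None,size=None):
    m=np.zeros(shape,np.uint8)
    big=np.zeros((shape[0]*1,shape[1]*1),np.uint8)
    for P in parts:
        uv=proj(p,P); h=cv2.convexHull(uv.astype(np.float32))[:,0]
        cv2.fillConvexPoly(m,np.round(h*16).astype(np.int32),255,cv2.LINE_AA,4)
    return m/255.
def box(x0,x1,y0,y1,z0,z1): return np.array([[x,y,z] for x in(x0,x1) for y in(y0,y1) for z in(z0,z1)],float)
def cyl(r0,z0,r1,z1):
    a=np.linspace(0,2*np.pi,32,endpoint=False); c=np.c_[np.cos(a),np.sin(a)]
    return np.r_[np.c_[c*r0,np.full(32,z0)],np.c_[c*r1,np.full(32,z1)]]
M=dict(tray=[box(-94,50,-50,50,0,5),box(-50,50,-50,50,0,10)],
 square=[box(-22,22,-22,22,10,60),box(-18,18,-18,18,0,10)],
 oblong=[box(-14,14,-39,39,10,66),box(-14,14,-35,35,0,10)],
 round=[cyl(20,0,27,16),cyl(27,16,27,46),cyl(27,46,21,60)])
def place(parts,x,y,a,z):
    c,s=np.cos(a),np.sin(a); R=np.array([[c,-s,0],[s,c,0],[0,0,1]])
    return [P@R.T+[x,y,z] for P in parts]
def fit(kind,obs,x0,z=0):
    # obs: list of (p, region, ignore or None)
    def cost(v):
        t=0
        for p,reg,ig in obs:
            m=hullmask(p,place(M[kind],*v,z)); g=reg.astype(float)
            w=np.ones_like(g) if ig is None else 1.-ig
            t+=1-(np.minimum(m,g)*w).sum()/(np.maximum(m,g)*w).sum()
        return t/len(obs)
    best=None
    for da in ([0] if kind=="round" else np.arange(-.4,.41,.2)):
        v0=np.array(x0,float)+[0,0,da]
        s=minimize(cost,v0,method="Nelder-Mead",options=dict(initial_simplex=v0+np.array([[0,0,0],[10,0,0],[0,10,0],[0,0,.12]]),xatol=.05,fatol=1e-5))
        if best is None or s.fun<best.fun: best=s
    return best
E
python3 - <<'E'
from fit import *
O={c:dict(np.load(f"obs_{c}.npz")) for c in["top","scene"]}
for c in O: O[c]["k1"]=float(O[c]["k1"])
def wood(p):
    hsv=cv2.cvtColor(p["frame"],cv2.COLOR_RGB2HSV); return hsv
feet={"tray_round":"oblong_center_0","tray_square":"round_center_1","tray_oblong":"square_center_0"}
k=np.ones((7,7),np.uint8)
for t,x0 in dict(tray_round=(445,297,0),tray_square=(410,-360,0),tray_oblong=(590,-120,0),tray_spare=(560,100,-.25)).items():
    for cams in (["top"],["scene"],["top","scene"]):
        ob=[]
        for c in cams:
            key=t+"_0"
            if key not in O[c]: continue
            ig=cv2.dilate(O[c][feet[t]].astype(np.uint8),k) if t in feet else None
            ob.append((O[c],O[c][key],ig))
        if ob: s=fit("tray",ob,x0); print(t,cams,np.round(s.x,3),round(s.fun,3))
for f,kx,x0 in (("round","round_center_1",(415,-365,0)),("square","square_center_0",(595,-120,0)),("oblong","oblong_center_0",(455,302,-.2))):
    for cams in (["top"],["scene"],["top","scene"]):
        s=fit(f,[(O[c],O[c][kx],None) for c in cams],x0,5); print(f,cams,np.round(s.x,3),round(s.fun,3))
E
```

```text
tray_round ['top'] [4.57990e+02 3.02508e+02 9.50000e-02] 0.086
tray_round ['scene'] [4.54293e+02 3.03735e+02 8.70000e-02] 0.063
tray_round ['top', 'scene'] [4.56003e+02 3.03184e+02 9.70000e-02] 0.087
tray_square ['top'] [ 4.19281e+02 -3.60454e+02 -2.00000e-03] 0.11
tray_square ['scene'] [ 4.17538e+02 -3.58423e+02  4.00000e-03] 0.101
tray_square ['top', 'scene'] [ 4.18867e+02 -3.59505e+02  4.00000e-03] 0.109
tray_oblong ['top'] [ 5.99064e+02 -1.18987e+02 -1.90000e-02] 0.087
tray_oblong ['top', 'scene'] [ 5.99064e+02 -1.18987e+02 -1.90000e-02] 0.087
tray_spare ['scene'] [ 5.55344e+02  9.55590e+01 -2.59000e-01] 0.065
tray_spare ['top', 'scene'] [ 5.55344e+02  9.55590e+01 -2.59000e-01] 0.065
round ['top'] [ 4.21145e+02 -3.62113e+02  5.30000e-02] 0.174
round ['scene'] [ 4.17161e+02 -3.59460e+02 -5.80000e-02] 0.181
round ['top', 'scene'] [ 4.18945e+02 -3.61351e+02  9.00000e-02] 0.179
square ['top'] [ 5.94996e+02 -1.20982e+02 -2.09000e-01] 0.196
square ['scene'] [ 5.94561e+02 -1.20836e+02 -1.71000e-01] 0.123
square ['top', 'scene'] [ 5.95164e+02 -1.21334e+02 -2.01000e-01] 0.161
oblong ['top'] [ 4.58816e+02  3.00273e+02 -1.48000e-01] 0.106
oblong ['scene'] [4.59021e+02 2.98368e+02 4.60000e-02] 0.211
oblong ['top', 'scene'] [ 4.58556e+02  2.99618e+02 -1.23000e-01] 0.175
```

```bash
cat > ov.py <<'E'
from fit import *
def draw(p,items,fn,crop=None,f=2):
    im=cv2.resize(p["frame"][:,:,::-1],None,fx=f,fy=f,interpolation=cv2.INTER_CUBIC)
    im=np.clip(im*1.5,0,255).astype(np.uint8)
    for kind,x,y,a,z in items:
        for P in place(M[kind],x,y,a,z):
            if kind!="round" :
                for i in range(8):
                    for j in range(i):
                        if bin(i^j).count("1")==1:
                            q=proj(p,P[[i,j]])*f+f/2; cv2.line(im,tuple(np.int32(q[0]*8)),tuple(np.int32(q[1]*8)),(0,255,0),1,cv2.LINE_AA,3)
            else:
                for s in (P[:32],P[32:]): cv2.polylines(im,[np.int32((proj(p,s)*f+f/2)*8)],True,(0,255,0),1,cv2.LINE_AA,3)
        
    if crop: l,t,rr,b=[int(v*f) for v in crop]; im=im[t:b,l:rr]
    cv2.imwrite(fn,im)
E
python3 - <<'E'
from ov import *
it=[("tray",456,303,.06,0),("tray",418.9,-359.5,0,0),("tray",599,-119,-.02,0),("tray",555.5,95.5,-.26,0),("round",419,-361.3,0,5),("square",595,-121.2,-.04,5),("oblong",458.6,299.8,-.15,5)]
for c,cr in(("top",(150,200,490,360)),("scene",(90,140,450,345))):
    p=dict(np.load(f"obs_{c}.npz")); p["k1"]=float(p["k1"]); draw(p,it,f"pics/ov_{c}.png",cr,2.2)
E
```

```text
(no output)
```

View pics/ov_top.png

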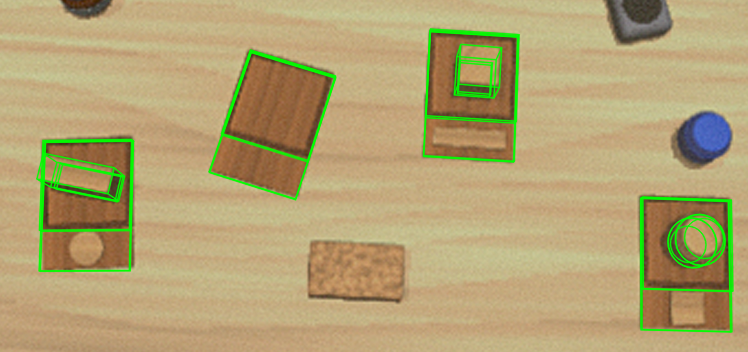

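View pics/ov_scene.png

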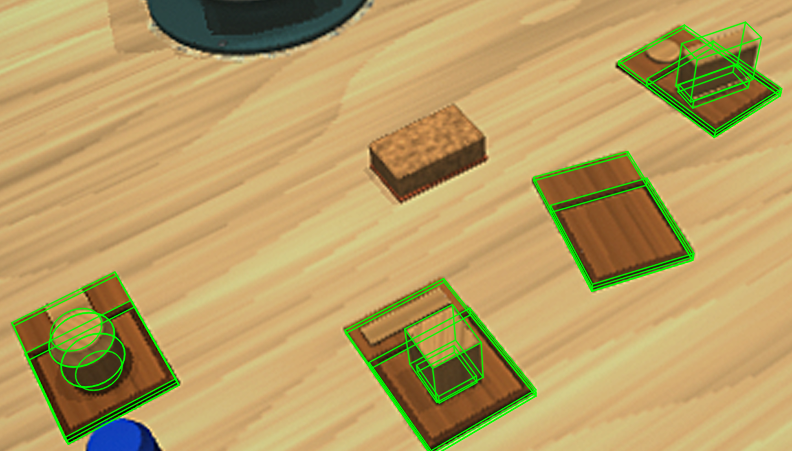

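```bash
sed -i 's/box(-14,14,-39,39,10,66)/box(-14,14,-39,39,10,56)/' fit.py
python3 - <<'E'
from fit import *
O={c:dict(np.load(f"obs_{c}.npz")) for c in["top","scene"]}
for c in O: O[c]["k1"]=float(O[c]["k1"])
for cams in (["top"],["scene"],["top","scene"]):
    s=fit("oblong",[(O[c],O[c]["oblong_center_0"],None) for c in cams],(458,300,-.2),5); print(cams,np.round(s.x,3),round(s.fun,3))
E
python3 -m inch '[[85,[0,0,10],0.115],[85,[0,0,10],0.115],[85,[0,0,10],0.115],[85,[0,0,10],0.115],[85,[0,0,10],0.115],[85,[0,0,10],0.115],[85,[0,0,10],0.115],[85,[0,0,10],0.115]]' 40
python3 -m inch '[[85,[0,0,0],0.115],[85,[0,0,0],0.115],[85,[0,0,0],0.115],[85,[0,0,0],0.115]]'
```

```text
['top'] [ 4.59529e+02  3.01394e+02 -1.45000e-01] 0.075
['scene'] [ 4.55322e+02  3.02267e+02 -1.50000e-02] 0.118
['top', 'scene'] [ 4.59199e+02  3.01151e+02 -1.52000e-01] 0.117
t: 1.92
tool_pos: [154.4, 657.1, 150.8]
tcp_rot: [[-0.403, 0.915, -0.0], [0.915, 0.403, 0.0], [0.0, -0.0, -1.0]]
contact_force: [-0.3, 0.4, -0.6]
gripper_width: 85.1
t: 2.25
tool_pos: [154.4, 657.1, 151.2]
tcp_rot: [[0.046, 0.999, -0.0], [0.999, -0.046, -0.0], [-0.0, -0.0, -1.0]]
contact_force: [-0.7, 0.5, 0.5]
gripper_width: 84.8
```

```bash
python3 -m inch '[[85,[-30,20,0],0],[85,[-30,20,0],0],[85,[-30,20,0],0],[85,[-30,20,0],0],[85,[-30,20,0],0],[85,[-30,20,0],0],[85,[-30,20,0],0],[85,[-30,20,0],0]]'
python3 -m inch '[[85,[-30,20,0],0],[85,[-30,20,0],0],[85,[-30,20,0],0],[85,[-30,20,0],0],[85,[-30,20,0],0],[85,[-30,20,0],0],[85,[-30,20,0],0],[85,[-30,20,0],0]]'
python3 -m inch '[[85,[-32,0,0],0],[85,[-32,0,0],0],[85,[-32,0,0],0],[85,[-32,0,0],0],[85,[-32,0,0],0],[85,[-32,0,0],0],[85,[-32,0,0],0],[85,[-32,0,0],0]]'
```

```text
t: 2.92
tool_pos: [305.2, 409.4, 151.4]
tcp_rot: [[0.04, 0.999, 0.0], [0.999, -0.04, 0.0], [0.0, 0.0, -1.0]]
contact_force: [0.9, 1.1, -0.1]
gripper_width: 84.7
t: 3.58
tool_pos: [455.6, 163.0, 151.7]
tcp_rot: [[0.04, 0.999, 0.001], [0.999, -0.04, 0.0], [0.0, 0.001, -1.0]]
contact_force: [1.2, -0.2, 0.1]
gripper_width: 84.8
t: 4.25
tool_pos: [444.4, -92.7, 151.6]
tcp_rot: [[0.04, 0.999, 0.001], [0.999, -0.04, -0.0], [-0.0, 0.001, -1.0]]
contact_force: [-0.1, 0.8, -0.3]
gripper_width: 84.8
```

```bash
python3 -m inch '[[85,[-34,-2,0],0],[85,[-34,-2,0],0],[85,[-34,-2,0],0],[85,[-34,-2,0],0],[85,[-34,-2,0],0],[85,[-34,-2,0],0],[85,[-34,-2,0],0],[85,[-31,-1,0],0]]'
cat > wl.py <<'E'
from ov import *
import sys
def look(items,fn,cam="wrist"):
    p=vision.grab_frame(cam); draw(p,items,fn,None,1.25); return p
E
python3 - <<'E'
from wl import *
p=look([("tray",418.9,-359.5,0,0),("round",419,-361.3,0,5)],"pics/w1.png")
for e in spotter.outline_of("round_center",p)[:3]:
    print(e["score"],e["bbox"],e["region"].sum()); 
    s=fit("round",[(p,e["region"],None)],(419,-361,0),5); print(s.x,s.fun)
E
```

```text
t: 4.92
tool_pos: [418.3, -361.3, 151.4]
tcp_rot: [[0.041, 0.999, 0.0], [0.999, -0.041, -0.0], [-0.0, 0.0, -1.0]]
contact_force: [0.9, 0.3, 0.1]
gripper_width: 84.8
0.84 [427.6, 206.9, 527.8, 293.3] 6445
[ 419. -361.    0.] 1.0
0.74 [270.1, 194.6, 355.8, 282.6] 5885
[ 4.21456376e+02 -3.61867281e+02  3.96302122e-02] 0.06362809830199845
```

View pics/w1.png

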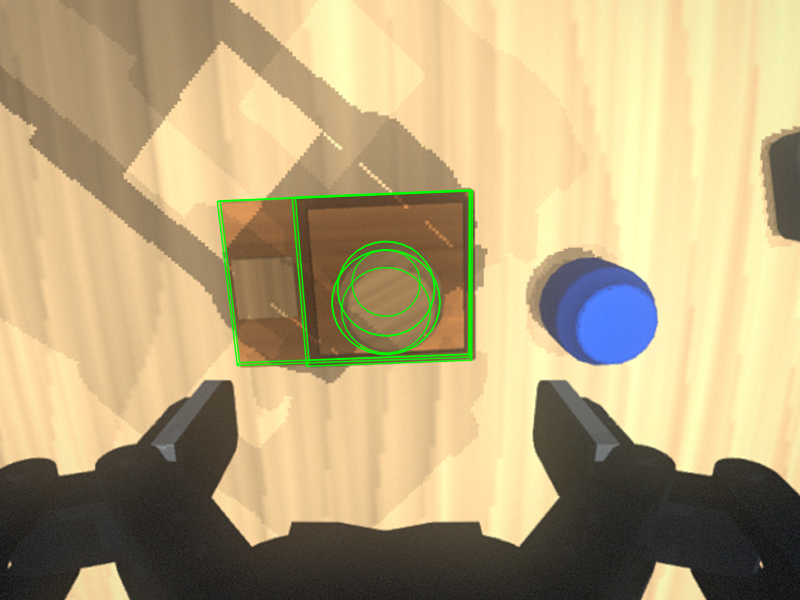

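```bash
python3 -m inch '[[85,[0,1,20],0],[85,[0,1,25],0],[85,[0,0,25],0],[85,[0,0,25],0],[85,[0,0,20],0],[85,[0,0,14],0],[85,[0,0,7],0],[85,[0,0,0],0]]' 40
python3 -m inch '[[45,[0,0,0],0],[45,[0,0,0],0],[45,[0,0,0],0],[45,[0,0,0],0],[45,[0,0,0],0],[45,[0,0,0],0]]' 40
```

```text
t: 5.68
tool_pos: [420.5, -358.6, 14.0]
tcp_rot: [[0.04, 0.999, -0.002], [0.999, -0.04, 0.002], [0.001, -0.002, -1.0]]
contact_force: [-0.6, -1.5, 0.5]
gripper_width: 85.0
t: 6.18
tool_pos: [421.5, -359.8, 16.9]
tcp_rot: [[0.04, 0.999, 0.002], [0.999, -0.04, -0.001], [-0.001, 0.002, -1.0]]
contact_force: [-1.4, 1.3, 6.1]
gripper_width: 52.5
```

```bash
python3 -m inch '[[45,[0,0,0],0],[45,[0,0,-4],0],[45,[0,0,-8],0],[45,[0,0,-8],0],[45,[0,0,0],0]]' 40; python3 - <<'E'
from wl import *
p=vision.grab_frame("scene"); print(state()["contact_force"],state()["tool_pos"],state()["gripper_width"])
im=p["frame"][240:400,60:260,::-1]; cv2.imwrite("pics/s2.png",np.clip(cv2.resize(im,None,fx=3.5,fy=3.5)*1.5,0,255).astype(np.uint8))
E
```

```text
t: 6.6
tool_pos: [421.7, -360.0, 37.7]
tcp_rot: [[0.04, 0.999, 0.002], [0.999, -0.04, -0.002], [-0.002, 0.002, -1.0]]
contact_force: [0.9, -0.4, -0.5]
gripper_width: 52.6
[-0.56478482 -0.51861339 -1.74722456] [ 421.48146057 -359.82723053   36.79626153] 52.74735741518806
```

View pics/s2.png

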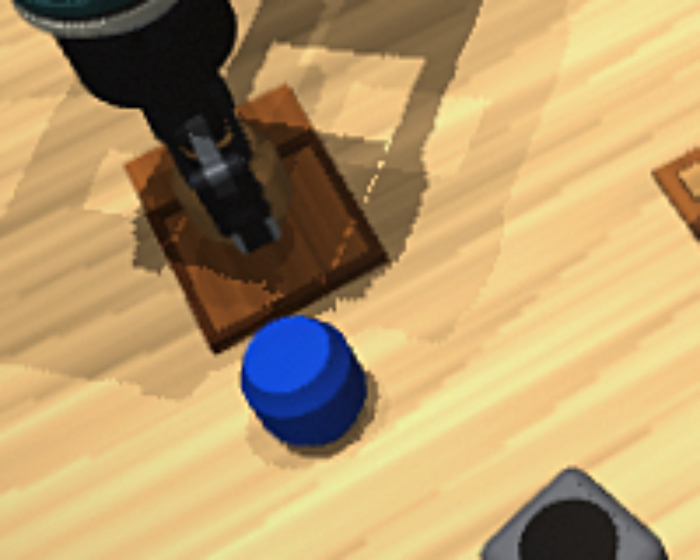

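```bash
python3 -m inch '[[45,[0,0,-35],0],[45,[0,0,-35],0],[45,[0,0,-35],0],[45,[30,8,0],0],[45,[36,9,0],0],[45,[36,9,0],0],[45,[36,9,0],0],[45,[36,9,0],0]]' 40;python3 -m inch '[[45,[36,9,0],0],[45,[36,9,0],0],[45,[36,9,0],0],[45,[36,9,0],0],[45,[36,9,0],0],[45,[36,9,0],0],[45,[36,9,0],0],[45,[30,9,0],0]]' 40
```

```text
t: 7.32
tool_pos: [471.9, -185.7, 140.3]
tcp_rot: [[0.041, 0.999, 0.0], [0.999, -0.041, -0.0], [-0.0, 0.0, -1.0]]
contact_force: [0.6, -0.2, -1.0]
gripper_width: 52.5
t: 7.98
tool_pos: [555.2, 94.1, 140.3]
tcp_rot: [[0.039, 0.999, 0.0], [0.999, -0.039, 0.0], [0.0, 0.0, -1.0]]
contact_force: [0.9, -0.2, -1.4]
gripper_width: 52.2
```

```bash
python3 -m inch '[[45,[2,0,15],0],[45,[1,0,30],0],[45,[0,0,30],0],[45,[0,0,22],0],[45,[0,0,12],0],[45,[0,0,8],0],[45,[0,0,3],0],[45,[0,0,2],0]]' 40;python3 -m inch '[[45,[0,0,1],0],[45,[0,0,0],0],[60,[0,0,0],0],[85,[0,0,0],0],[85,[0,0,0],0],[85,[0,0,0],0],[85,[0,0,-5],0],[85,[0,0,-10],0]]' 40
```

```text
t: 8.65
tool_pos: [555.7, 94.6, 18.9]
tcp_rot: [[0.04, 0.999, 0.001], [0.999, -0.04, 0.0], [0.0, 0.001, -1.0]]
contact_force: [-0.7, -0.1, -1.2]
gripper_width: 52.5
t: 9.32
tool_pos: [554.7, 94.6, 31.9]
tcp_rot: [[0.04, 0.999, -0.002], [0.999, -0.04, -0.0], [-0.0, -0.002, -1.0]]
contact_force: [-0.5, -0.2, -0.6]
gripper_width: 85.1
```

```bash
python3 -m inch '[[85,[0,0,-30],0],[85,[0,0,-30],0],[85,[0,0,-30],0],[85,[0,0,-30],0],[85,[-34,8,0],0],[85,[-36,8,0],0],[85,[-36,8,0],0]]'
python3 - <<'E'
from wl import *
it=[("tray",555.5,95.5,-.26,0),("round",555.5,95.5,0,5)]
p=look(it,"pics/w3.png","scene")
for e in spotter.outline_of("round_center",p)[:3]:
    print(e["score"],e["bbox"],e["region"].sum()); 
    s=fit("round",[(p,e["region"],None)],(555,95,0),5); print(s.x,s.fun)
E
python3 -m inch '[[85,[-36,8,0],0],[85,[-36,8,0],0],[85,[-34,8,0],0]]'
python3 - <<'E'
from wl import *
it=[("tray",599,-119,-.02,0),("square",595,-121.2,-.04,5)]
p=look(it,"pics/w4.png")
for e in spotter.outline_of("square_center",p)[:3]:
    print(e["score"],e["bbox"],e["region"].sum()); 
    s=fit("square",[(p,e["region"],None)],(595,-121,0),5); print(s.x,s.fun)
E
```

```text
t: 9.9
tool_pos: [575.3, -13.1, 154.3]
tcp_rot: [[0.038, 0.999, 0.002], [0.999, -0.038, -0.0], [-0.0, 0.002, -1.0]]
contact_force: [0.9, 0.2, -0.0]
gripper_width: 85.1
0.81 [360.1, 220.5, 390.8, 251.0] 697
[5.53566576e+02 9.52829892e+01 1.73571639e-01] 0.19371302580481242
0.79 [125.9, 332.6, 167.5, 367.8] 1028
[555.  95.   0.] 1.0
t: 10.25
tool_pos: [594.9, -120.1, 153.5]
tcp_rot: [[0.039, 0.999, 0.001], [0.999, -0.039, -0.0], [-0.0, 0.001, -1.0]]
contact_force: [1.4, -0.2, -0.6]
gripper_width: 85.5
0.96 [273.3, 202.3, 341.3, 281.0] 5796
[ 5.95908601e+02 -1.20762821e+02 -6.21246007e-02] 0.08574421067739668
```

View pics/w3.png

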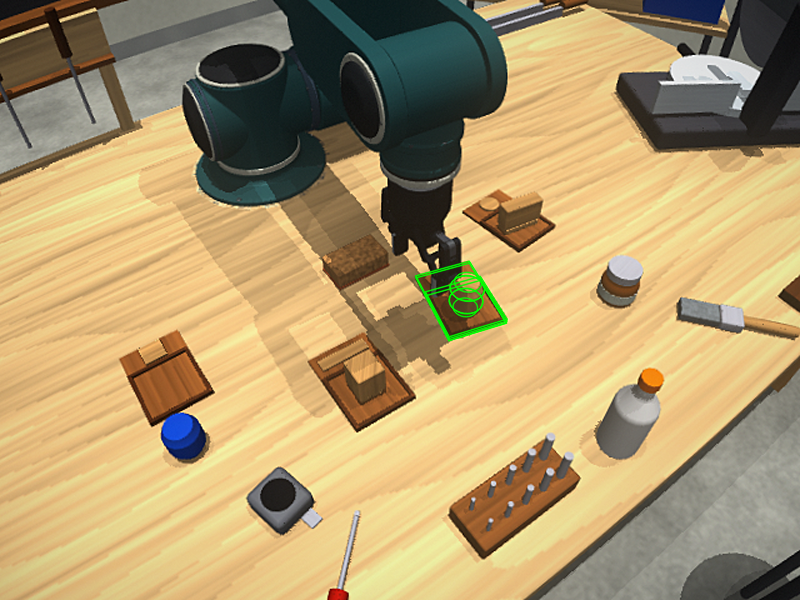

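View pics/w4.png

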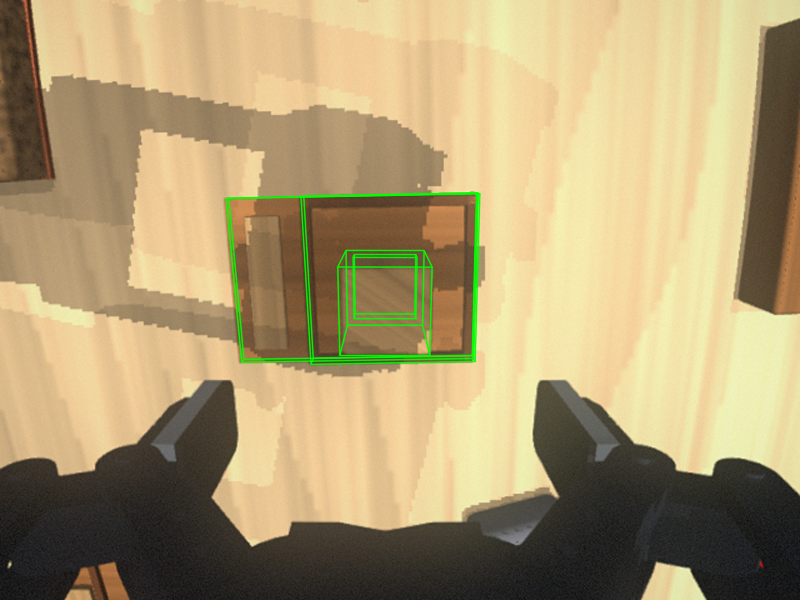

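```bash
python3 -m inch '[[85,[-1,1,20],0],[85,[0,0,25],0],[85,[0,0,25],0],[85,[0,0,25],0],[85,[0,0,20],0],[85,[0,0,13],0],[85,[0,0,7],0],[85,[0,0,0],0]]' 40
python3 -m inch '[[36,[0,0,0],0],[36,[0,0,0],0],[36,[0,0,0],0],[36,[0,0,0],0],[36,[0,0,0],0],[36,[0,0,0],0],[36,[0,0,0],0],[36,[0,0,0],0]]' 40
```

```text
t: 11.02
tool_pos: [595.3, -119.6, 16.5]
tcp_rot: [[0.04, 0.999, -0.001], [0.999, -0.04, 0.0], [0.0, -0.001, -1.0]]
contact_force: [-0.3, -0.5, -0.5]
gripper_width: 84.4
t: 11.68
tool_pos: [596.3, -120.3, 18.6]
tcp_rot: [[0.04, 0.999, 0.002], [0.999, -0.04, -0.0], [-0.0, 0.002, -1.0]]
contact_force: [-0.7, 0.9, 5.9]
gripper_width: 43.3
```

```bash
python3 -m inch '[[36,[0,0,-15],0],[36,[0,0,-35],0],[36,[0,0,-35],0],[36,[0,0,-35],0],[36,[-27,-18,0],0],[36,[-28,-19,0],0],[36,[-28,-19,0],0],[36,[-28,-19,0],0]]' 40
python3 -m inch '[[36,[-27,-19,0],0],[36,[-27,-19,0],0],[36,[-27,-19,0],0],[36,[-27,-18,0],0],[36,[-27,-18,0],0],[36,[0,0,0],0]]' 40
```

```text
t: 12.35
tool_pos: [515.4, -228.9, 137.8]
tcp_rot: [[0.039, 0.999, 0.001], [0.999, -0.039, -0.0], [-0.0, 0.001, -1.0]]
contact_force: [0.7, -0.7, -1.7]
gripper_width: 44.0
t: 12.85
tool_pos: [415.3, -362.7, 137.8]
tcp_rot: [[0.043, 0.999, -0.0], [0.999, -0.043, -0.001], [-0.001, -0.0, -1.0]]
contact_force: [0.4, 0.4, -0.9]
gripper_width: 43.3
```

```bash
python3 -m inch '[[36,[3,3,15],0],[36,[1,0,30],0],[36,[0,0,30],0],[36,[0,0,20],0],[36,[0,0,12],0],[36,[0,0,7],0],[36,[0,0,3],0],[36,[0,0,1],0]]' 40;python3 -m inch '[[36,[0,0,1],0],[36,[0,0,0],0],[55,[0,0,0],0],[85,[0,0,0],0],[85,[0,0,0],0],[85,[0,0,0],0],[85,[0,0,-5],0],[85,[0,0,-10],0]]' 40
```

```text
t: 13.52
tool_pos: [421.5, -355.6, 19.9]
tcp_rot: [[0.04, 0.999, 0.001], [0.999, -0.04, -0.001], [-0.001, 0.001, -1.0]]
contact_force: [-0.8, 1.2, -0.8]
gripper_width: 43.8
t: 14.18
tool_pos: [420.7, -355.0, 32.9]
tcp_rot: [[0.04, 0.999, -0.001], [0.999, -0.04, 0.001], [0.001, -0.001, -1.0]]
contact_force: [-0.5, -0.7, -0.8]
gripper_width: 84.7
```

```bash
python3 -m inch '[[85,[0,0,-30],0],[85,[0,0,-30],0],[85,[0,0,-30],0],[85,[0,0,-30],0],[85,[30,1,0],0],[85,[36,1,0],0],[85,[36,1,0],0],[85,[36,1,0],0]]'
python3 - <<'E'
from wl import *
it=[("tray",418.9,-359.5,0,0),("square",420.5,-356,-.04,5)]
p=look(it,"pics/w5.png","scene")
E
python3 -m inch '[[85,[36,1,0],0],[85,[36,1,0],0],[85,[36,1,0],0],[85,[36,1,0],0],[85,[36,1,0],0],[85,[36,1,0],0],[85,[36,1,0],0],[85,[36,1,0],0]]'
python3 -m inch '[[85,[36,0,0],0],[85,[36,0,0],0],[85,[36,0,0],0],[85,[36,0,0],0],[85,[36,0,0],0],[85,[36,0,0],0],[85,[18,0,0],0],[85,[0,0,0],0.11]]'
python3 - <<'E'
from wl import *
it=[("tray",456,303,.06,0),("oblong",459,301.4,-.15,5)]
p=look(it,"pics/w6.png")
print(state()["tool_pos"])
for e in spotter.outline_of("oblong_center",p)[:3]:
    print(e["score"],e["bbox"],e["region"].sum()); 
    s=fit("oblong",[(p,e["region"],None)],(459,301.4,-.15),5); print(s.x,s.fun)
E
```

```text
t: 14.85
tool_pos: [430.4, -216.4, 154.4]
tcp_rot: [[0.041, 0.999, 0.001], [0.999, -0.041, -0.001], [-0.0, 0.001, -1.0]]
contact_force: [0.4, -0.4, -0.4]
gripper_width: 84.9
t: 15.57
tool_pos: [449.9, 71.6, 154.6]
tcp_rot: [[0.04, 0.999, 0.002], [0.999, -0.04, 0.0], [0.0, 0.002, -1.0]]
contact_force: [0.2, 0.3, 0.7]
gripper_width: 84.9
t: 16.23
tool_pos: [459.2, 306.8, 154.0]
tcp_rot: [[0.145, 0.989, 0.0], [0.989, -0.145, 0.001], [0.001, -0.0, -1.0]]
contact_force: [-0.2, -0.5, 0.3]
gripper_width: 84.7
[459.25799267 305.35120017 153.97430914]
0.72 [284.8, 182.5, 330.7, 314.7] 5840
[ 4.57931607e+02  3.00174446e+02 -1.32752169e-01] 0.06207250783847229
```

View pics/w5.png

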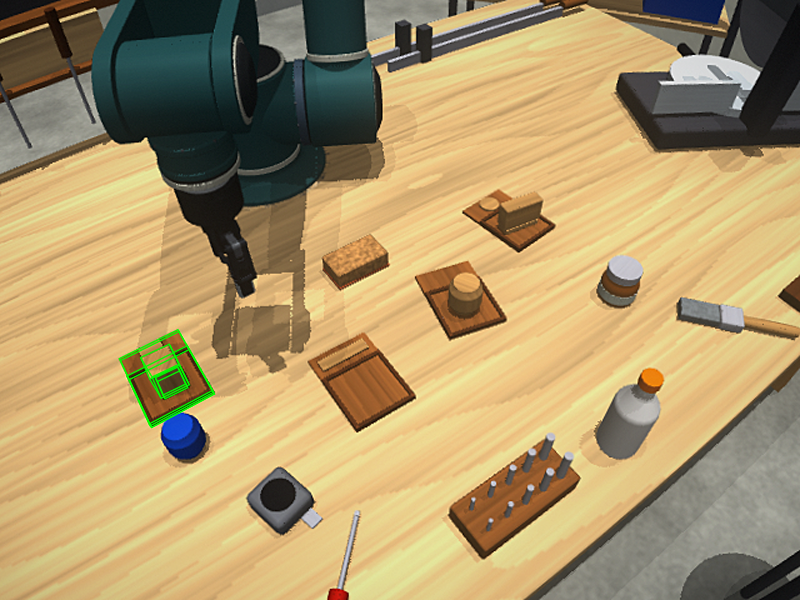

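View pics/w6.png

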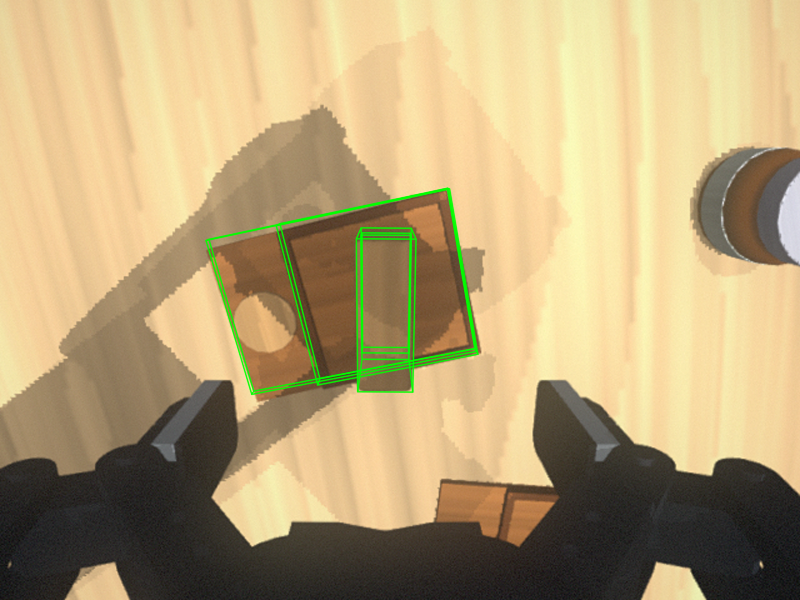

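```bash
python3 -m inch '[[85,[-4,0,20],0],[85,[0,0,25],0],[85,[0,0,25],0],[85,[0,0,25],0],[85,[0,0,20],0],[85,[0,0,13],0],[85,[0,0,7],0],[85,[0,0,0],0]]' 40
python3 -m inch '[[20,[0,0,0],0],[20,[0,0,0],0],[20,[0,0,0],0],[20,[0,0,0],0],[20,[0,0,0],0],[20,[0,0,0],0],[20,[0,0,0],0],[20,[0,0,0],0]]' 40
```

```text
t: 17.0
tool_pos: [458.7, 299.1, 17.6]
tcp_rot: [[0.149, 0.989, -0.001], [0.989, -0.149, -0.001], [-0.001, -0.001, -1.0]]
contact_force: [-0.6, -0.1, -0.2]
gripper_width: 84.8
t: 17.67
tool_pos: [459.3, 299.9, 19.1]
tcp_rot: [[0.149, 0.989, 0.001], [0.989, -0.149, 0.0], [0.001, 0.001, -1.0]]
contact_force: [-1.5, -1.5, 7.2]
gripper_width: 27.7
```

```bash
python3 -m inch '[[20,[0,0,-15],0],[20,[0,0,-35],-0.065],[20,[0,0,-35],-0.064],[20,[0,0,-35],0],[20,[-34,12,0],0],[20,[-35,12,0],0],[20,[-35,12,0],0],[20,[-35,12,0],0]]' 40
python3 -m inch '[[20,[-35,12,0],0],[20,[-35,12,0],0],[20,[-35,12,0],0],[20,[-35,13,0],0],[20,[-35,13,0],0],[20,[-35,13,0],0],[20,[-34,13,0],0],[20,[-34,12,0],0]]' 40
python3 -m inch '[[20,[0,0,0],0]]'
```

```text
t: 18.33
tool_pos: [504.1, 158.3, 138.6]
tcp_rot: [[0.02, 1.0, 0.0], [1.0, -0.02, 0.0], [0.0, 0.0, -1.0]]
contact_force: [0.7, 0.8, -0.5]
gripper_width: 28.1
t: 19.0
tool_pos: [598.4, -122.3, 138.3]
tcp_rot: [[0.021, 1.0, -0.0], [1.0, -0.021, 0.0], [0.0, -0.0, -1.0]]
contact_force: [0.3, 1.3, -0.8]
gripper_width: 27.5
t: 19.08
tool_pos: [599.0, -125.3, 137.9]
tcp_rot: [[0.024, 1.0, -0.0], [1.0, -0.024, -0.001], [-0.001, -0.0, -1.0]]
contact_force: [-0.3, 0.0, -0.8]
gripper_width: 27.6
```

```bash
python3 -m inch '[[20,[4,0,15],0],[20,[0,0,30],0],[20,[0,0,30],0],[20,[0,0,20],0],[20,[0,0,12],0],[20,[0,0,6],0],[20,[0,0,3],0],[20,[0,0,1],0]]' 40;python3 -m inch '[[20,[0,0,1],0],[20,[0,0,0],0],[40,[0,0,0],0],[85,[0,0,0],0],[85,[0,0,0],0],[85,[0,0,0],0],[85,[0,0,-5],0],[85,[0,0,-10],0]]' 40
```

```text
t: 19.75
tool_pos: [598.5, -115.9, 21.7]
tcp_rot: [[0.021, 1.0, 0.001], [1.0, -0.021, -0.0], [-0.0, 0.001, -1.0]]
contact_force: [-0.3, 0.3, -0.5]
gripper_width: 27.8
t: 20.42
tool_pos: [597.6, -116.2, 34.8]
tcp_rot: [[0.021, 1.0, -0.002], [1.0, -0.021, 0.0], [0.0, -0.002, -1.0]]
contact_force: [0.0, 0.8, 0.5]
gripper_width: 85.0
```

```bash
python3 -m inch '[[85,[0,0,-30],0],[85,[0,0,-30],0],[85,[0,0,-30],0],[85,[0,0,-30],0]]'
python3 - <<'E'
from wl import *
it=[("tray",599,-119,-.02,0),("oblong",598.5,-115,-.02,5)]
p=look(it,"pics/w7.png")
for e in spotter.outline_of("oblong_center",p)[:3]:
    print(e["score"],e["bbox"],e["region"].sum()); 
    s=fit("oblong",[(p,e["region"],None)],(598,-115,-.02),5); print(s.x,s.fun)
E
python3 -m inch '[[85,[35,-8,0],0],[85,[35,-8,0],0],[85,[35,-8,0],0],[85,[35,-8,0],0],[85,[35,-8,0],0],[85,[33,-7,0],0],[85,[0,0,0],0]]'
python3 - <<'E'
from wl import *
it=[("tray",555.5,95.5,-.26,0),("round",554.5,95.3,0,5)]
p=look(it,"pics/w8.png"); print(state()["tool_pos"])
for e in spotter.outline_of("round_center",p)[:3]:
    print(e["score"],e["bbox"],e["region"].sum()); 
    s=fit("round",[(p,e["region"],None)],(555,95,0),5); print(s.x,s.fun)
E
```

```text
t: 20.75
tool_pos: [598.1, -116.4, 158.0]
tcp_rot: [[0.021, 1.0, 0.001], [1.0, -0.021, -0.0], [-0.0, 0.001, -1.0]]
contact_force: [0.8, 0.3, -0.1]
gripper_width: 84.7
0.57 [286.7, 171.6, 333.4, 300.4] 5672
[ 5.98971206e+02 -1.16291621e+02 -2.36248991e-02] 0.07017846443743259
t: 21.43
tool_pos: [554.4, 97.0, 155.9]
tcp_rot: [[0.018, 1.0, 0.0], [1.0, -0.018, 0.001], [0.001, 0.0, -1.0]]
contact_force: [-0.3, -0.5, -0.5]
gripper_width: 84.8
[554.97821423  95.00117346 155.83609326]
0.7 [268.2, 198.3, 354.2, 288.0] 5630
[5.55796566e+02 9.25266461e+01 8.37140706e-02] 0.07010301665729601
```

View pics/w7.png

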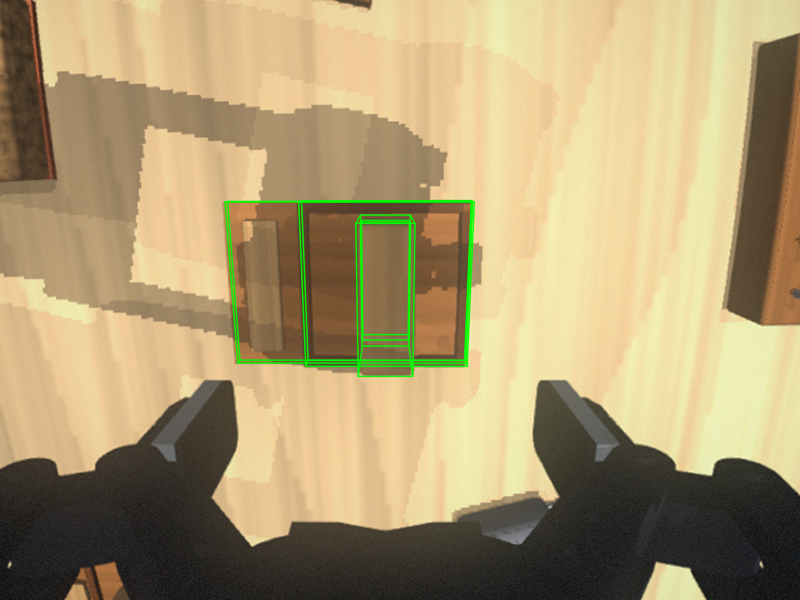

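View pics/w8.png

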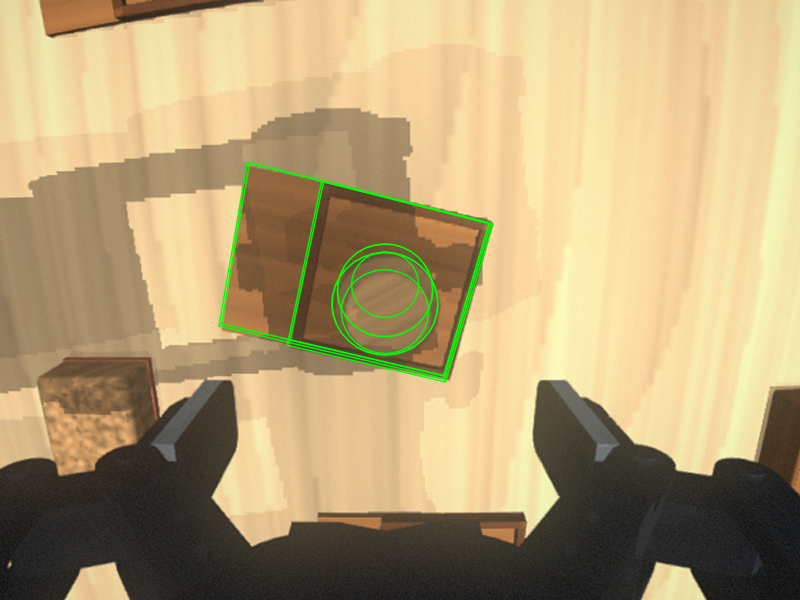

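```bash
python3 -m inch '[[85,[-2,1,22],0],[85,[0,0,25],0],[85,[0,0,25],0],[85,[0,0,25],0],[85,[0,0,22],0],[85,[0,0,14],0],[85,[0,0,7],0],[85,[0,0,0],0]]' 40
python3 -m inch '[[45,[0,0,0],0],[45,[0,0,0],0],[45,[0,0,0],0],[45,[0,0,0],0],[45,[0,0,0],0],[45,[0,0,0],0],[45,[0,0,0],0]]' 40
```

```text
t: 22.2
tool_pos: [556.2, 89.9, 14.2]
tcp_rot: [[0.022, 1.0, -0.002], [1.0, -0.022, -0.0], [-0.0, -0.002, -1.0]]
contact_force: [0.5, 0.4, -0.2]
gripper_width: 84.7
t: 22.78
tool_pos: [557.4, 90.6, 17.0]
tcp_rot: [[0.021, 1.0, 0.002], [1.0, -0.021, 0.0], [0.0, 0.002, -1.0]]
contact_force: [-1.3, -2.3, 6.8]
gripper_width: 52.8
```

```bash
python3 -m inch '[[45,[0,0,-15],0],[45,[0,0,-35],0],[45,[0,0,-35],0],[45,[0,0,-35],0],[45,[29,-15,0],0],[45,[30,-15,0],0],[45,[30,-15,0],0],[45,[30,-15,0],0]]' 40
python3 -m inch '[[45,[30,-15,0],0],[45,[30,-15,0],0],[45,[28,-15,0],0],[45,[0,0,0],0],[45,[0,0,0],0]]' 40
```

```text
t: 23.45
tool_pos: [498.4, 212.0, 136.5]
tcp_rot: [[0.022, 1.0, 0.002], [1.0, -0.022, 0.001], [0.001, 0.002, -1.0]]
contact_force: [0.8, 0.4, -1.2]
gripper_width: 52.7
t: 23.87
tool_pos: [455.3, 301.0, 136.0]
tcp_rot: [[0.018, 1.0, 0.001], [1.0, -0.018, 0.0], [0.0, 0.001, -1.0]]
contact_force: [-0.3, 0.4, -1.6]
gripper_width: 52.6
```

```bash
python3 -m inch '[[45,[0,0,15],0],[45,[0,0,30],0],[45,[0,0,30],0],[45,[0,0,20],0],[45,[0,0,12],0],[45,[0,0,6],0],[45,[0,0,3],0],[45,[0,0,2],0]]' 40;python3 -m inch '[[45,[0,0,1],0],[45,[0,0,0],0],[60,[0,0,0],0],[85,[0,0,0],0],[85,[0,0,0],0],[85,[0,0,0],0],[85,[0,0,-5],0],[85,[0,0,-10],0]]' 40; python3 -m inch '[[85,[0,0,-30],0],[85,[0,0,-30],0],[85,[0,0,-30],0],[85,[0,0,-30],0],[85,[0,0,0],0]]'
python3 - <<'E'
from wl import *
it=[("tray",456,303,.06,0),("round",456,303,0,5)]
p=look(it,"pics/w9.png"); print(state()["tool_pos"])
for e in spotter.outline_of("round_center",p)[:3]:
    print(e["score"],e["bbox"],e["region"].sum()); 
    s=fit("round",[(p,e["region"],None)],(456,300,0),5); print(s.x,s.fun)
E
```

```text
t: 24.53
tool_pos: [456.6, 299.8, 18.2]
tcp_rot: [[0.021, 1.0, 0.001], [1.0, -0.021, 0.001], [0.001, 0.001, -1.0]]
contact_force: [0.6, -0.3, -1.2]
gripper_width: 52.7
t: 25.2
tool_pos: [455.4, 299.4, 30.9]
tcp_rot: [[0.021, 1.0, -0.001], [1.0, -0.021, -0.001], [-0.001, -0.001, -1.0]]
contact_force: [-0.3, 0.3, 0.4]
gripper_width: 85.1
t: 25.62
tool_pos: [457.6, 300.8, 158.9]
tcp_rot: [[0.021, 1.0, 0.007], [1.0, -0.021, 0.004], [0.005, 0.007, -1.0]]
contact_force: [1.4, 0.7, 0.8]
gripper_width: 85.1
[457.08124759 300.42509864 155.82706699]
0.8 [261.3, 193.5, 344.2, 279.4] 5451
[4.56538725e+02 3.01668583e+02 5.75055152e-02] 0.082210884196528
```

View pics/w9.png

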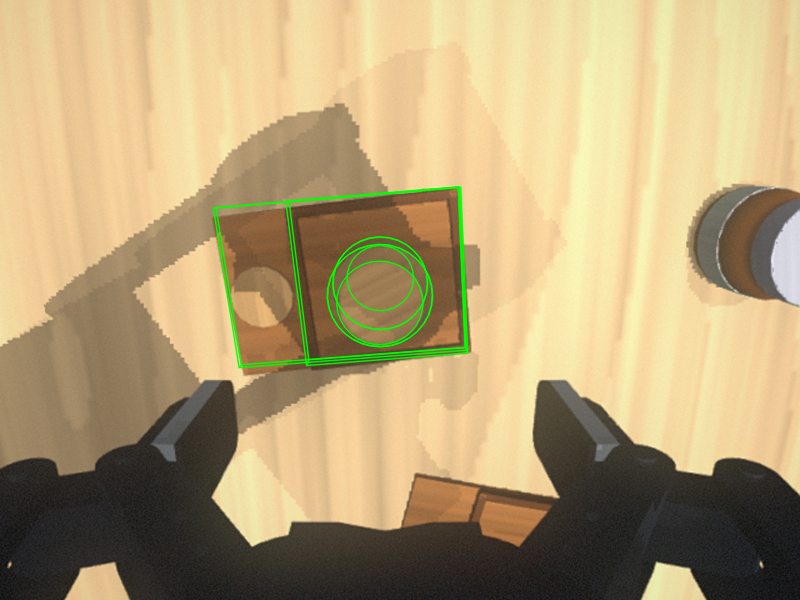

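```bash
python3 -m inch '[[85,[30,0,-20],0],[85,[35,0,-20],0],[85,[35,0,0],0],[85,[35,0,0],0],[85,[35,0,0],0],[85,[35,0,0],0],[85,[0,0,0],0],[85,[0,0,0],0]]'
python3 - <<'E'
from wl import *
it=[("tray",456,303,.06,0),("tray",418.9,-359.5,0,0),("tray",599,-119,-.02,0)]
T=dict(round=(456,303),square=(418.9,-359.5),oblong=(599,-119))
for cam in("top","scene"):
    p=look([],f"pics/f_{cam}.png",cam)
    for k,t in T.items():
        for e in spotter.outline_of(k+"_center",p)[:2]:
            s=fit(k,[(p,e["region"],None)],(*t,0),5); print(cam,k,round(e["score"],2),np.round(s.x[:2]-t,1),round(s.fun,2))
    for n,h in(("wax_jar",32),("tape_measure",17),("sanding_block",17)):
        for e in spotter.outline_of(n,p)[:1]:
            ys,xs=np.nonzero(e["region"]); print(n,np.round(unproj(p,(xs.mean(),ys.mean()),h)[0]))
E
```

```text
t: 26.38
tool_pos: [459.5, 505.6, 189.2]
tcp_rot: [[0.019, 1.0, -0.002], [1.0, -0.019, -0.002], [-0.002, -0.002, -1.0]]
contact_force: [0.9, -0.5, -0.1]
gripper_width: 84.8
top round 0.83 [0. 0.] 1.0
top round 0.75 [3.4 1.8] 0.17
top square 0.81 [4.5 3.8] 0.23
top square 0.4 [0. 0.] 1.0
top oblong 0.76 [-0.2  1.9] 0.13
wax_jar [682. 324.  32.]
tape_measure [ 684. -305.   17.]
sanding_block [375.   1.  17.]
scene round 0.92 [-3.8  3.6] 0.19
scene round 0.71 [0. 0.] 1.0
scene square 0.72 [1.8 3.4] 0.08
scene square 0.41 [0. 0.] 1.0
scene oblong 0.63 [-0.5  4.7] 0.1
wax_jar [680. 324.  32.]
tape_measure [ 683. -305.   17.]
```

View pics/f_top.png

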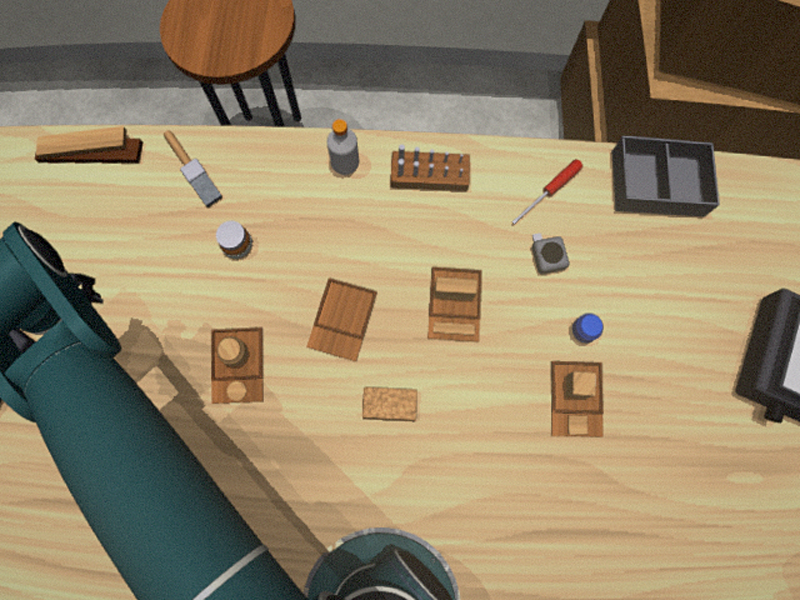

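View pics/f_scene.png

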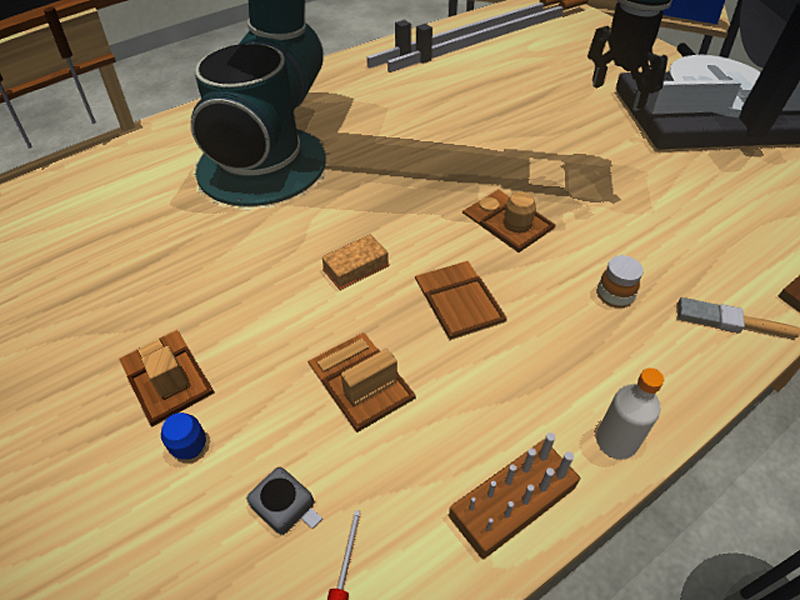

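The pictures show the round foot (232,350 in the top view), the square foot (583,383) and the oblong foot (456,287) upright in their own trays. The spare tray is empty and the arm is clear.

```bash
python3 -c "
from workcell import r
print(r.close_job())"
```

```text
the job is handed in; nothing more can be done
None
```

I parked the round foot in the spare tray, moved the square and then the oblong foot to their own trays, and finally moved the round foot to its own. I then handed the job in at about 27 s of robot time.

- **Feet:** in the last top and scene pictures each foot stands upright in its own tray, about 2–6 mm from the middle of the well against a limit of 15 mm. The spare tray is empty and the gripper is clear of everything.
- **Disagreements:** the two cameras differ by up to about 7 mm on the round foot (top +3.4, scene −3.8 mm in x). The wrist camera put it about 1.5 mm off centre. The round foot's fits in the last pictures, and the square foot's in the top view, matched loosely.
- **Left alone:** the jar and tape measure read within 1 mm of where they started in both cameras. The sanding block read within 1–2 mm in the top view, but the last scene view did not find it. I did not touch the blue look-alike.

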